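# Clamp a casting in the crank-driven V fixture

### The job

First lay the casting from the wooden rest into the V fixture, along the two V plates, and let it go. Then swing the folded crank of the handwheel up out of its lock until it latches upright by itself, and crank the wheel clockwise (seen from above) until the strap has come over and its pad bears firmly on the casting, without crushing it. Leave the crank upright and latched and the casting clamped, and do not disturb the small flow cup or the sanding block.

Things in the scene. Friction and masses are not known exactly. Their poses are not given: they have to be found in the camera images.
- fixture: Grey steel base plate 180 x 343 x 12 mm fixed on the table; origin on the table, x away from the robot at yaw 0, y left. It carries two V plates at y = -108 mm, a strap post at y = -10 mm (122 mm high; the open strap stands up to 225 mm) and a gearbox with a level handwheel centred at y = +125 mm. All heights are above the table.
- v_centre (a point): Where a seated casting's middle belongs: fixture frame (0, -108, 60) mm, midway between two 90 degree V plates at x = -45 and +45 mm, each 18 mm thick, arms 54 mm high and 40 mm to either side. The V runs along the fixture's x. Fingers fit in the 72 mm gap between the plates, down to the base at 12 mm.
- casting: Loose rough cylinder of brown and black cast resin, 57 to 61 mm diameter (bumpy), 122 mm long, 0.15 to 0.3 kg, lying on its side on the wooden rest. Origin: centre of one end face; z axis along the cylinder. Either end may point either way in the V.
- casting_mid (a point): Middle of the casting, on its axis, 61 mm from each end; about 50 mm above the table on the rest and 60 mm when seated in the V.
- rest: Fixed wooden rest: two rails 100 mm long along its x, tops at 22 mm, outer edges 24 mm from the middle line, on a board 70 x 60 x 8 mm. Origin under its centre. The casting lies along the rails.
- wheel_axis (a point): On the handwheel's vertical axis, at the height of the crank's fold hinge: fixture frame (0, 125, 117) mm. The wheel is an aluminium disc of 62 mm radius, top at 90 mm.
- crank_pivot_home (a point): The crank's fold hinge while the wheel stands at 0: in the bracket 80 mm from the wheel axis, fixture frame (-80, 125, 117) mm. Hinge axis level, along the fixture's y at wheel 0; it goes round with the wheel.
- grip_mid (a point): On the axis of the crank's black grip, 75 mm from the fold hinge. The grip is a freely spinning sleeve of 20 mm diameter, 34 to 100 mm from the hinge. Folded, it lies level, from the hinge along the fixture's +x across the wheel, its axis 27 mm above the disc: fingers fit either side (bracket, 30 mm wide, up to 54 mm from the hinge). Upright, it ends 217 mm above the table.
- crank (a joint): Fold angle, rad: 0 folded, 1.57 upright, stop at 1.66. A spring folds it back (2 to 4 N at the grip). From about 0.9 its heel pushes a sprung pawl aside (some N more); swung to the stop it snaps behind the pawl, which holds it by itself at about 1.5. Below about 0.8 its heel sits in the notch of a post on the base and the wheel cannot turn.
- wheel (a joint): Turn of the handwheel, rad, 0 at the start, growing clockwise from above, stop at 5.0. At angle a the hinge is at (-80 cos a, +80 sin a) mm from the wheel axis in the fixture's x, y. It drives the strap at 0.4 rad per rad. It turns with about 5 N at the grip when pushed slowly. The pad meets the casting somewhere from 4.0 to 4.5; then the grip force rises 5 N per 10 N at the pad.
- strap: Steel clamp strap 116 x 30 x 10 mm, origin at its pivot, fixture frame (0, -10, 112) mm. 98 mm out it has a sprung rubber pad (24 mm diameter, 6 N per mm) on a screw spindle left at another height each time, so feel when it bears. It stands open at the start and swings over the middle of the V as you crank. Firm: over 5 N. Over 40 N crushes. Let go, it keeps up to about 12 N.
- viscosity_cup: Alloy flow cup, 56 mm diameter, 53 mm high, a bystander on the robot's side between rest and fixture; origin at the centre of its underside.
- sanding_block: Brown cork sanding block 97 x 68 x 26 mm, a bystander on the left, between two standing castings; origin at the centre of its underside.

How it is judged:
By the outcome, as a careful person would: the job done as asked, in the order asked, and still so for the second after the job is handed in, with the robot touching nothing.
It also fails if it takes over 72 s, if anything falls off the work surface, if the arm or the gripper's body presses on something with over 40 N, if the wrist force passes 120 N, or if a joint passes its speed limit or range.

### The arm

A 6-joint arm with a two-finger parallel gripper is mounted at the origin on a cart in front of the work surface, level with it; the furniture and walls round the work are solid. World frame = base frame: x ahead of the robot, y to its left, z up, the work surface at z = 0. Lengths are in mm, angles in degrees, forces in N, time in s.
With the tool pointing down it reaches from about 275 to 850 mm from the base axis. Payload 5.2 kg.
Tool frame: the origin (TCP) lies midway between the tips of the shut fingers; the grasp point (between the pads) lies env.hold_point_z behind it (env.hold_point_z is the distance from the TCP to the grasp point, in mm); z points along the fingers, y is the line along which they close (so a half turn about z gives the same grasp; the last joint's range is limited). The gripper opens to 85 mm and grips with 20 to 120 N. Pads are 22 mm wide; open, the fingers measure 114 mm over their backs; the gripper's body (76 mm by 85 mm) begins 54 mm behind the grasp point. The pads swing forward as they close: fully open they stand 13 mm farther back than shut.
Start: joints at [-75.275, 14.817, 87.949, -0, 77.235, -11.62], TCP at [244.093, -492.873, 231.31] pointing down, gripper open.
Joint ranges: [-179.93, 179.93], [-52.35, 119.4], [10.71, 147.94], [-69.91, 249.91], [12.55, 155.21], [-178.61, 178.61]. Speed limits (degrees/s): [147.25, 147.25, 180, 180, 180, 180].

### API

Orientations are given as [roll, pitch, yaw] about the fixed x, y, z axes, in that order (R = Rz(yaw) Ry(pitch) Rx(roll)).
In Python, from workcell import env gives the robot as it stands.
- The arm moves only by the shell command python3 inch.py, which reads ROWS from standard input. ROWS is a JSON list of rows, 1 to 5 of them, each an object with the fields finger_gap (the finger opening in mm), xyz (a list: dx, dy, dz in mm), r (a list: a rotation vector rx, ry, rz in degrees); a field left out counts as zero (the opening has to be given); each row shifts and turns the commanded pose from where the row before left it, along the tool's axes as they then stand; what a row does not reach is not made up. A row lasts 1/10 s, in which the tool goes at most 50 mm and 8.59 degrees, less where a joint would pass 70% of its speed; a pose out of reach is approached as far as the arm can. The fingers move at their own pace and stop on an object; the grip force is fixed at half the most. Time passes only in rows, so rows that do not move let the fingers close. It prints the time, the measured TCP pose, the force, the opening and the grip force at its end. Input that does not fit is refused with a message, and nothing moves.
- env.read_state(): the state, without advancing time (a new reading comes with each control period).
- env.camera(name): name is "side" or "top" or "wrist"; returns the picture (400x640x3 uint8, red, green, blue); there is no depth.
- env.camera_model(name): a dict with "fx", "fy", "cx", "cy" (pixels), "R" (3x3) and "t" (3): a world point X has camera coordinates R X + t. Camera axes: x right, y down, z forward; pixel columns grow to the right and rows downward; lengths in mm; the calibration is good to about 2 mm. A picture is of the moment at which its call begins: read the wrist's pose just before it. camera_model takes no time and is no camera call; for the wrist camera it gives the pose at the moment of the call.
- env.finish_job(): hands the job in; it is judged then, once.
The state is a dict: "clock": time; "joints": joint angles; "joint_velocities": joint speeds; "joint_efforts": joint torques, N m; "ee_pos": TCP position; "ee_rot": TCP orientation; "contact_force": force on the tool from outside, world axes, zero at the start; "ft_torque": the same for the moment, N m; "width": finger opening in mm; "grasp_force": force on a finger pad.
Only numpy, scipy, OpenCV 4.12 (cv2) and the standard library are available. Lean on these libraries where they do the work, as an engineer would, in place of code of your own. Each camera call takes 0.05 s, during which the arm holds its last target. There are 200 camera calls.

## Working session

There is one attempt and no reset: what is moved stays moved. The work goes in short steps, Python scripts to look and compute and a shell command to move; the robot and the scene stay as the last step left them, time stands still between calls to the robot, and variables do not carry over. Pictures are saved under pics/ and viewed, at most 13 in all, crops included, and the job is handed in when it is done.

```bash
ls; mkdir -p pics
python3 - <<'E'
from workcell import env
import cv2,json
for n in("top","side"):
    cv2.imwrite(f"pics/{n}0.png",env.camera(n)[:,:,::-1])
    m=env.camera_model(n);print(n,{k:(v.round(3).tolist() if hasattr(v,'round') and hasattr(v,'tolist') else v) for k,v in m.items()})
print(env.hold_point_z,env.read_state())
E
```

```text
inch.py
pics
workcell.py
top {'fx': 365.44036080255586, 'fy': 365.44036080255586, 'cx': 321.1442528732851, 'cy': 199.52486716736672, 'R': [[0.018, -1.0, -0.003], [-0.993, -0.018, -0.12], [0.12, 0.005, -0.993]], 't': [-88.621, 496.437, 909.732]}
side {'fx': 504.9817762077044, 'fy': 504.9817762077044, 'cx': 317.6913107530113, 'cy': 209.57244760493347, 'R': [[1.0, -0.013, 0.016], [0.005, -0.602, -0.798], [0.02, 0.798, -0.602]], 't': [-479.095, 46.752, 1328.789]}
18.700000000000003 {'clock': 0.1, 'joints': array([-7.52745005e+01,  1.48545479e+01,  8.80047055e+01, -9.01759879e-04,
        7.72340406e+01, -1.16195440e+01]), 'joint_velocities': array([-0.00826113, -0.07317472, -0.21720199,  0.09345564, -0.0403254 ,
        0.01603406]), 'joint_efforts': array([ 3.78825178e-03, -4.46966457e+01, -2.91245162e+01, -3.19224127e-04,
        6.03525667e-03,  1.48460214e-05]), 'ee_pos': array([ 243.97129577, -492.40416483,  230.5635633 ]), 'ee_rot': array([-1.79908441e+02, -1.79294160e-02,  2.63452291e+01]), 'contact_force': array([0.2526472 , 0.18046686, 0.37678513]), 'ft_torque': array([ 0.0197859 , -0.03289497, -0.01553898]), 'grasp_force': 0.0, 'width': 85.50719909631056}
```
View pics/top0.png

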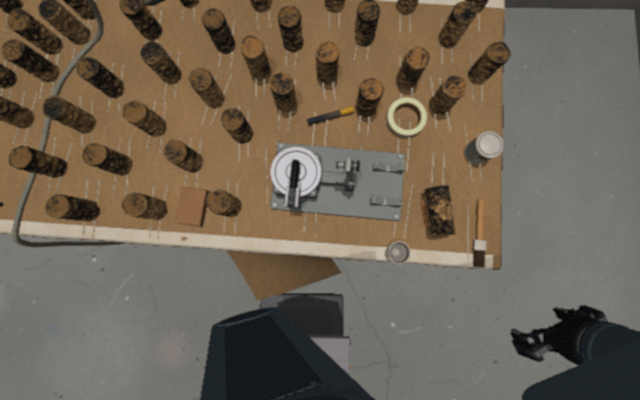

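View pics/side0.png

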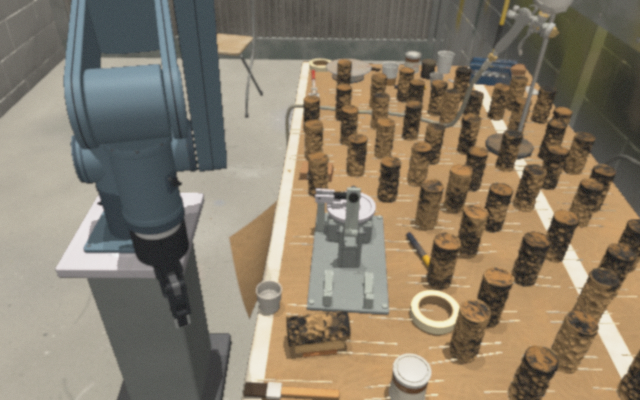

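The top view shows the fixture plate with corners near (276,143), (405,152), (401,220) and (272,209). The casting is at (438,211), the cup at (398,252), and the crank is folded at (294,182). The side view shows the casting at (318,330) and the fixture at (350,265).

Create h.py:
```python
from workcell import env
import numpy as np,cv2
from scipy.spatial.transform import Rotation as Ro
def ray(m,u,v):
    R=np.array(m["R"]);t=np.array(m["t"])
    c=-R.T@t; d=R.T@np.array([(u-m["cx"])/m["fx"],(v-m["cy"])/m["fy"],1]); return c,d
def plane(n,u,v,z):
    c,d=ray(env.camera_model(n),u,v); return c+d*(z-c[2])/d[2]
def proj(n,X):
    m=env.camera_model(n);p=np.array(m["R"])@X+np.array(m["t"]);return np.array([m["fx"]*p[0]/p[2]+m["cx"],m["fy"]*p[1]/p[2]+m["cy"]])
def rel(pos,rpy):
    "shift and rotvec in tool axes from the measured pose"
    s=env.read_state();R=Ro.from_euler("xyz",s["ee_rot"],degrees=True);T=Ro.from_euler("xyz",rpy,degrees=True)
    return (R.inv().apply(np.array(pos)-s["ee_pos"])).round(1),(R.inv()*T).as_rotvec(degrees=True).round(1)
```

Run:
```python
import cv2
a=cv2.imread("pics/top0.png")[130:275,250:510];cv2.imwrite("pics/topc.png",cv2.resize(a,None,fx=3,fy=3,interpolation=cv2.INTER_CUBIC))
b=cv2.imread("pics/side0.png")[175:375,240:440];cv2.imwrite("pics/sidec.png",cv2.resize(b,None,fx=3,fy=3,interpolation=cv2.INTER_CUBIC))
```

```text
(no output)
```

View pics/topc.png

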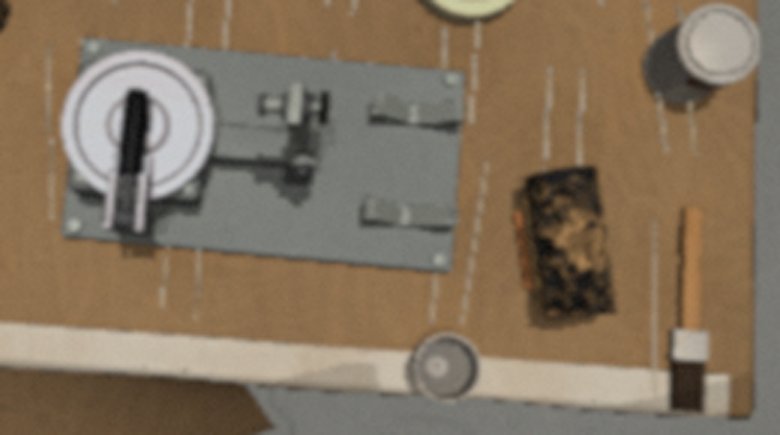

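View pics/sidec.png

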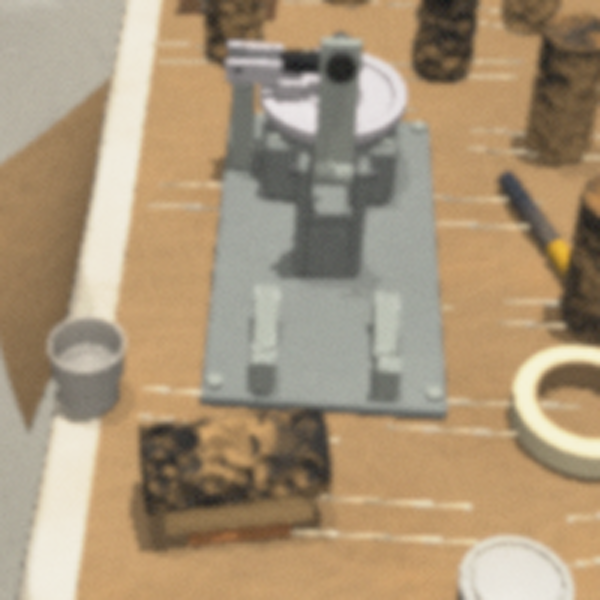

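The crops give the base corners at (82,40), (466,73), (450,271) and (65,238) in the top crop. The casting outline there is about (527,172), (595,167), (613,312) and (540,322). In the side crop the base corners are near (204,402) and (445,412).

Run:
```python
from h import *
f=lambda u,v:((u+.5)/3-.5+250,(v+.5)/3-.5+130)
g=lambda u,v:((u+.5)/3-.5+240,(v+.5)/3-.5+175)
c=np.array([plane("top",*f(*p),12) for p in[(82,40),(466,73),(450,271),(65,238)]])
print(c.round(1)); m=c.mean(0)
ey=(c[0]+c[3]-c[1]-c[2]);ex=(c[0]+c[1]-c[2]-c[3])
print("fix",m.round(1),"len",np.linalg.norm(ey)/2,np.linalg.norm(ex)/2,"yaw",np.degrees(np.arctan2(-ey[0],ey[1])),np.degrees(np.arctan2(ex[1],ex[0])))
s=np.array([plane("side",*g(*p),12) for p in[(204,402),(445,412),(430,122),(232,118)]]);print("side",s.round(1).tolist())
m_=env.camera_model
# casting: automatic mask (dark) + saved corners
print("cast z50",np.array([plane("top",*f(*p),50) for p in[(527,172),(595,167),(613,312),(540,322)]]).round(1).tolist())
print("side cast top z50",np.array([plane("side",*g(*p),50) for p in[(139,425),(328,415),(330,490),(148,508)]]).round(1).tolist())
print("cup",plane("top",*f(444,367),53), plane("side",*g(87,345),53))
for n in("top","side"):print(ray(m_(n),0,0)[0].round(0))
```

```text
[[ 650.1   41.3   12. ]
 [ 626.  -300.1   12. ]
 [ 450.2 -284.6   12. ]
 [ 472.8   50.2   12. ]]
fix [ 549.8 -123.3   12. ] len 338.88812160198756 176.95389210980605 yaw -3.949282032775121 -3.9584676576236943
side [[453.5, -292.0, 12.0], [627.5, -301.2, 12.0], [656.4, 41.5, 12.0], [477.7, 46.0, 12.0]]
cast z50 [[532.1, -341.9, 50.0], [537.4, -399.2, 50.0], [416.1, -411.2, 50.0], [406.7, -350.7, 50.0]]
side cast top z50 [[409.4, -346.7, 50.0], [538.6, -337.6, 50.0], [535.9, -401.6, 50.0], [417.7, -416.0, 50.0]]
cup [ 368.42219743 -270.48402201   53.        ] [ 369.56020225 -275.09426948   53.        ]
[385. -85. 963.]
[  453. -1039.   845.]
```

```bash
echo '[{"finger_gap":85,"r":[0,0,7.1]},{"finger_gap":85,"r":[0,0,7.1]},{"finger_gap":85,"r":[0,0,7.1]},{"finger_gap":85,"xyz":[40,-16,0]},{"finger_gap":85,"xyz":[40,-16,0]}]' | python3 inch.py
echo '[{"finger_gap":85,"xyz":[40,-16,0]},{"finger_gap":85,"xyz":[40,-16,0]},{"finger_gap":85,"xyz":[40,-16,0]},{"finger_gap":85,"xyz":[39,-16,0]},{"finger_gap":85}]' | python3 inch.py
python3 - <<'E'
from h import *
cv2.imwrite("pics/w1.png",env.camera("wrist")[:,:,::-1])
m=env.camera_model("wrist");np.savez("w1.npz",**m)
print(rel([473.5,-375.5,200],[180,0,5]))
for n,X in dict(cm=(473.5,-375.5,50),v=(542,-231,60)).items():print(n,proj("wrist",np.array(X)))
E
```

```text
clock: 0.6
ee_pos: [320.8, -453.9, 230.8]
ee_rot: [-180.0, 0.0, 4.8]
contact_force: [0.2, -1.6, 0.6]
width: 85.0
grasp_force: 0.0
clock: 1.1
ee_pos: [477.6, -372.9, 230.5]
ee_rot: [-179.9, -0.1, 5.3]
contact_force: [-0.3, -0.2, -0.8]
width: 85.3
grasp_force: 0.0
(array([-2.1,  1. , 30.5]), array([-0.1,  0. ,  0.3]))
cm [319.15299332 180.38631118]
v [177.0050721  100.24631164]
```

View pics/w1.png

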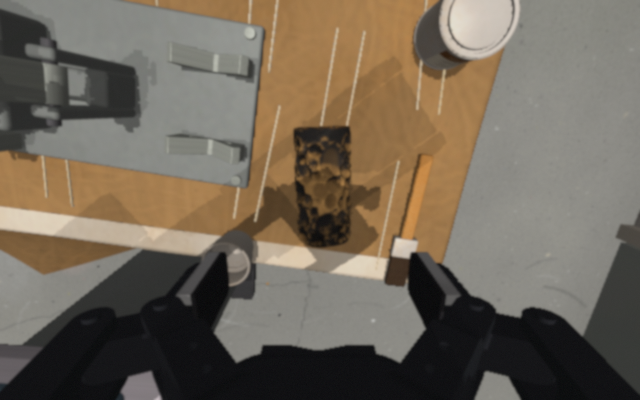

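The wrist view shows the casting from (322,127) to (326,243), the base's right-hand corners at (265,27) and (248,186), and the V plates around (209,59) and (204,149).

Run:
```python
from h import *
W=lambda u,v,z:plane("wrist",u,v,z).round(1)
print("cast50",[W(*p,50) for p in[(294,128),(350,126),(349,240),(303,244)]])
print("axis",W(322,127,50),W(326,243,50))
print("corners",W(265,27,12),W(248,186,12))
R=np.array([[np.cos(np.radians(-4)),-np.sin(np.radians(-4))],[np.sin(np.radians(-4)),np.cos(np.radians(-4))]])
for off in((90,-171.5),(-90,-171.5)):print("pred corner",np.array([549.8,-123.3])+R@off)
for x in(-54,-36,36,54):
  for y in(-148,-68):
    q=np.array([549.8,-123.3])+R@[x,y];print((x,y),proj("wrist",np.array([*q,54])).round(0))
a=cv2.imread("pics/w1.png")[20:190,140:270];
im=cv2.resize(a,None,fx=4,fy=4,interpolation=cv2.INTER_CUBIC)[:600]
cv2.imwrite("pics/w1c.png",im)
```

```text
cast50 [array([ 525.7, -344.8,   50. ]), array([ 533. , -401.5,   50. ]), array([ 407.5, -415.8,   50. ]), array([ 397.7, -364.1,   50. ])]
axis [ 529.4 -373.2   50. ] [ 401.4 -390.1   50. ]
corners [ 623.3 -304.5   12. ] [ 450.  -291.6   12. ]
pred corner [ 627.61752928 -300.66031726]
pred corner [ 448.05600023 -288.10415198]
(-54, -148) [217. 161.]
(-54, -68) [139. 148.]
(-36, -148) [218. 143.]
(-36, -68) [139. 130.]
(36, -148) [223.  68.]
(36, -68) [138.  53.]
(54, -148) [225.  48.]
(54, -68) [138.  33.]
```

View pics/w1c.png

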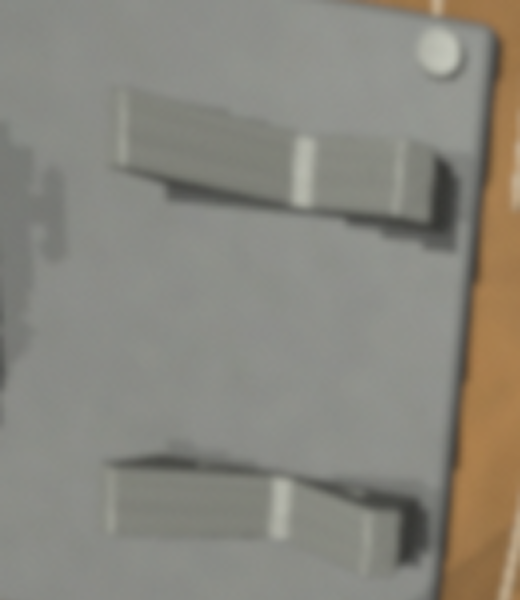

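The V tips sit about 26 px from where I predicted them, so the plate is not centred on the fixture origin. I'll locate the origin from the V and the wheel.

Run:
```python
from h import *
f=lambda u,v:((u+.5)/3-.5+250,(v+.5)/3-.5+130)
g=lambda u,v:((u+.5)/3-.5+240,(v+.5)/3-.5+175)
k=lambda u,v:((u+.5)/4-.5+140,(v+.5)/4-.5+20)
W=lambda u,v,z:plane("wrist",u,v,z).round(1)
print("vertex z18",W(*k(303,170),18),W(*k(282,507),18))
print("tips z54: far L,R; near L,R",[W(*k(*p),54) for p in[(122,125),(400,178),(110,498),(370,540)]])
print("wheel top z90",plane("top",*f(139,125),90).round(1))
# ellipse fit on wheel
a=cv2.imread("pics/top0.png");h=cv2.cvtColor(a,cv2.COLOR_BGR2HSV)
mk=((h[...,2]>170)&(h[...,1]<40)).astype(np.uint8)
x0,y0=265,140;sub=mk[y0:215,x0:330]
cs,_=cv2.findContours(sub,cv2.RETR_EXTERNAL,cv2.CHAIN_APPROX_NONE)
c=max(cs,key=cv2.contourArea);hull=cv2.convexHull(c);print(cv2.boundingRect(c),cv2.minEnclosingCircle(c))
pts=np.array([plane("top",p[0][0]+x0,p[0][1]+y0,90)[:2] for p in c])
print("ext",pts.min(0),pts.max(0))
print("side wheel centre (334,98) z90",plane("side",*g(334,98),90).round(1))
print("top vertices: ", [plane("top",*f(*p),18).round(1) for p in[(414,112),(404,215)]])
```

```text
vertex z18 [ 583.9 -254.6   18. ] [ 494.3 -248.4   18. ]
tips z54: far L,R; near L,R [array([ 586. , -223.6,   54. ]), array([ 580.5, -289.2,   54. ]), array([ 497.8, -216.6,   54. ]), array([ 493.2, -283.2,   54. ])]
wheel top z90 [558.5 -17.5  90. ]
(6, 7, 50, 53) ((30.16666603088379, 33.66666793823242), 26.940879821777344)
ext [490.43183733 -75.89699476] [619.21425101  43.54994222]
side wheel centre (334,98) z90 [560.8 -27.5  90. ]
top vertices:  [array([ 588.7, -252.8,   18. ]), array([ 497.6, -243.9,   18. ])]
```

V centre is about (541,-250), the wheel axis about (557,-17.5) and the yaw −4°. The casting middle is about (471.5,-377.5) with yaw 6°. Next I descend and grasp.

```bash
echo '[{"finger_gap":85,"xyz":[-6.5,4,40],"r":[0,0,-0.7]},{"finger_gap":85,"xyz":[0,0,40]},{"finger_gap":85,"xyz":[0,0,35]},{"finger_gap":85,"xyz":[0,0,20]},{"finger_gap":85}]' | python3 inch.py
echo '[{"finger_gap":85,"xyz":[0,0,30]},{"finger_gap":85,"xyz":[0,0,25]},{"finger_gap":85,"xyz":[0,0,14]},{"finger_gap":85}]' | python3 inch.py
echo '[{"finger_gap":50},{"finger_gap":50},{"finger_gap":50},{"finger_gap":50}]' | python3 inch.py
```

```text
clock: 1.65
ee_pos: [464.6, -379.5, 92.6]
ee_rot: [-179.6, 0.3, 5.7]
contact_force: [-0.5, 0.6, 0.0]
width: 84.8
grasp_force: 0.0
clock: 2.05
ee_pos: [466.5, -380.5, 26.4]
ee_rot: [-179.9, 0.1, 5.7]
contact_force: [-0.5, 0.0, 0.4]
width: 84.7
grasp_force: 0.0
clock: 2.45
ee_pos: [468.4, -381.8, 29.5]
ee_rot: [179.8, -0.1, 5.8]
contact_force: [-1.7, 0.6, 6.5]
width: 58.3
grasp_force: 63.8
```

```bash
echo '[{"finger_gap":50,"xyz":[0,0,-20]},{"finger_gap":50,"xyz":[0,0,-40]},{"finger_gap":50,"xyz":[0,0,-40]},{"finger_gap":50,"xyz":[0,0,-15]},{"finger_gap":50}]' | python3 inch.py
echo '[{"finger_gap":50,"xyz":[28,-40,0]},{"finger_gap":50,"xyz":[29,-41,0]},{"finger_gap":50,"xyz":[29,-42,0]},{"finger_gap":50,"r":[0,0,4.9]},{"finger_gap":50,"r":[0,0,4.9]}]' | python3 inch.py
echo '[{"finger_gap":50},{"finger_gap":50}]' | python3 inch.py
python3 - <<'E'
from h import *
cv2.imwrite("pics/w2.png",env.camera("wrist")[:,:,::-1])
cv2.imwrite("pics/t2.png",env.camera("top")[:,:,::-1])
cv2.imwrite("pics/s2.png",env.camera("side")[:,:,::-1])
np.savez("w2.npz",**env.camera_model("wrist"))
s=env.read_state();print(s["ee_pos"],s["ee_rot"])
a=cv2.imread("pics/w2.png");b=cv2.imread("pics/s2.png")[175:375,240:440];b=cv2.resize(b,(400,400))
cv2.imwrite("pics/c2.png",cv2.hconcat([cv2.resize(a,(400,250)),b[:250]]) if 0 else cv2.vconcat([a[:, :],np.hstack([b[:200],np.zeros((200,240,3),np.uint8)])]))
E
```

```text
clock: 2.95
ee_pos: [469.1, -382.4, 146.3]
ee_rot: [179.6, -0.2, 5.8]
contact_force: [-0.1, -0.5, -2.7]
width: 58.5
grasp_force: 65.6
clock: 3.45
ee_pos: [540.3, -248.2, 140.6]
ee_rot: [-179.9, 0.1, -4.0]
contact_force: [-0.1, -0.1, -1.8]
width: 58.1
grasp_force: 65.6
clock: 3.65
ee_pos: [539.7, -250.5, 141.2]
ee_rot: [-179.9, 0.1, -3.9]
contact_force: [-0.5, 0.0, -2.1]
width: 58.1
grasp_force: 65.6
[ 539.85769823 -251.2293234   141.89404923] [-1.79980066e+02  3.25162175e-02 -4.03019983e+00]
```

View pics/c2.png

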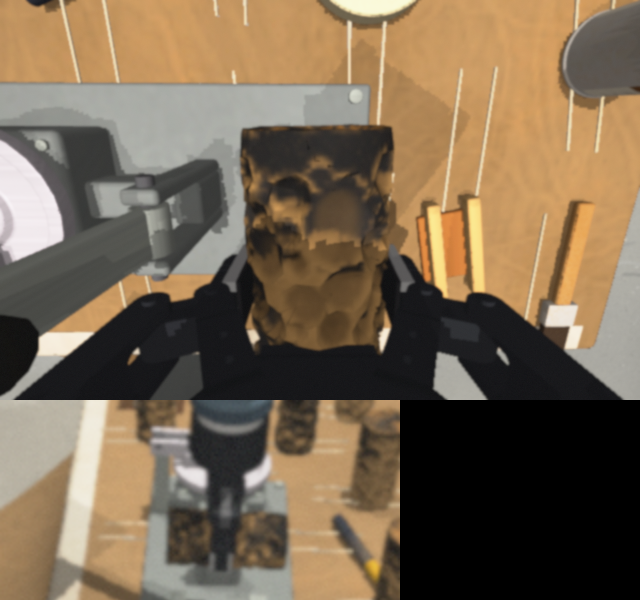

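The casting hangs level in the fingers. Its far end edge runs (241,127) to (393,126) in the wrist view, and in the side view it spans x 168–287 with the finger at about 227.

Run:
```python
from h import *
s=env.read_state();R=Ro.from_euler("xyz",s["ee_rot"],degrees=True)
for z in(164,):
  for p in((241,128),(393,128)):print("tool frame end",R.inv().apply(plane("wrist",*p,z)-s["ee_pos"]).round(1))
for a,e in((240+168/2,240+287/2),):
  for u in(a,e,240+226/2):
    X=plane("side",u,175+135/2,164);print("side",X.round(1),R.inv().apply(X-s["ee_pos"]).round(1))
print(rel([541,-250,35],[180,0,-4]))
# reference vs fixture corner in this view, far right (370,85), z12
print(plane("wrist",370,85,12), plane("wrist",264,27,12))
```

```text
tool frame end [ 64.6 -29.2 -22.1]
tool frame end [ 64.6  28.3 -22.2]
side [ 486.4 -248.3  164. ] [-53.5   0.9 -22.1]
side [ 609.6 -247.6  164. ] [ 69.3  -8.5 -22.1]
side [ 546.4 -248.   164. ] [  6.3  -3.7 -22.1]
(array([  1.1,  -1.3, 106.9]), array([-0.,  0., -0.]))
[ 627.06380334 -300.58875729   12.        ] [ 675.90408516 -218.07162413   12.        ]
```

```bash
echo '[{"finger_gap":50,"xyz":[0.5,-2,30]},{"finger_gap":50,"xyz":[0,0,30]},{"finger_gap":50,"xyz":[0,0,20]},{"finger_gap":50,"xyz":[0,0,12]},{"finger_gap":50}]' | python3 inch.py
echo '[{"finger_gap":50,"xyz":[0,0,4]},{"finger_gap":50,"xyz":[0,0,3]},{"finger_gap":50},{"finger_gap":50}]' | python3 inch.py
```

```text
clock: 4.3
ee_pos: [539.7, -248.6, 48.6]
ee_rot: [-179.9, 0.2, -4.1]
contact_force: [0.3, 0.4, -1.5]
width: 58.4
grasp_force: 65.6
clock: 4.7
ee_pos: [541.2, -249.2, 44.0]
ee_rot: [180.0, -0.1, -4.1]
contact_force: [-0.2, 0.3, -2.1]
width: 58.4
grasp_force: 65.6
```

```bash
echo '[{"finger_gap":50,"xyz":[0,0,2]},{"finger_gap":50,"xyz":[0,0,1]},{"finger_gap":50}]' | python3 inch.py
echo '[{"finger_gap":50,"xyz":[0,0,1.5]},{"finger_gap":50}]' | python3 inch.py
```

```text
clock: 5.0
ee_pos: [541.2, -249.2, 40.6]
ee_rot: [180.0, -0.0, -4.1]
contact_force: [0.3, -0.4, 0.3]
width: 58.3
grasp_force: 65.7
clock: 5.2
ee_pos: [541.4, -249.6, 39.9]
ee_rot: [179.9, -0.1, -4.1]
contact_force: [-2.6, -1.2, 3.9]
width: 58.0
grasp_force: 66.3
```

Now in contact. Next I release, lift and look.

```bash
echo '[{"finger_gap":70},{"finger_gap":85},{"finger_gap":85},{"finger_gap":85,"xyz":[0,0,-20]},{"finger_gap":85,"xyz":[0,0,-40]}]' | python3 inch.py
echo '[{"finger_gap":85,"xyz":[0,0,-40]},{"finger_gap":85,"xyz":[0,0,-40]},{"finger_gap":85,"xyz":[0,0,-40]},{"finger_gap":85},{"finger_gap":85}]' | python3 inch.py
echo '[{"finger_gap":85}]' | python3 inch.py
python3 - <<'E'
from h import *
cv2.imwrite("pics/w3.png",env.camera("wrist")[:,:,::-1])
s=env.read_state();print(s["ee_pos"],s["ee_rot"])
for n,X in dict(v=(543,-248.5,60),far=(543+61,-248.5-4,60),near=(543-61,-248.5+4,60),grip=(557.3-5,-17.2,117),hinge=(557.3-80,-17.5+5.6,117)).items():print(n,proj("wrist",np.array(X)))
E
```

```text
clock: 5.7
ee_pos: [538.6, -247.3, 95.9]
ee_rot: [-179.8, 0.4, -4.1]
contact_force: [0.4, 0.6, -0.2]
width: 84.9
grasp_force: 0.0
clock: 6.2
ee_pos: [541.3, -249.1, 219.8]
ee_rot: [179.9, -0.1, -4.0]
contact_force: [0.8, -0.7, -0.4]
width: 85.1
grasp_force: 0.0
clock: 6.3
ee_pos: [540.2, -248.3, 217.4]
ee_rot: [-179.9, 0.1, -4.1]
contact_force: [-0.0, 0.5, 0.0]
width: 84.9
grasp_force: 0.0
[ 540.04680113 -248.2903007   216.9332462 ] [-1.79894746e+02  1.70082488e-01 -4.05245191e+00]
v [318.1374368  180.32469983]
far [317.83057287 116.65927807]
near [318.41082712 237.04531276]
grip [ 37.46202791 204.14787927]
hinge [ 59.56447206 284.27405845]
```

View pics/w3.png

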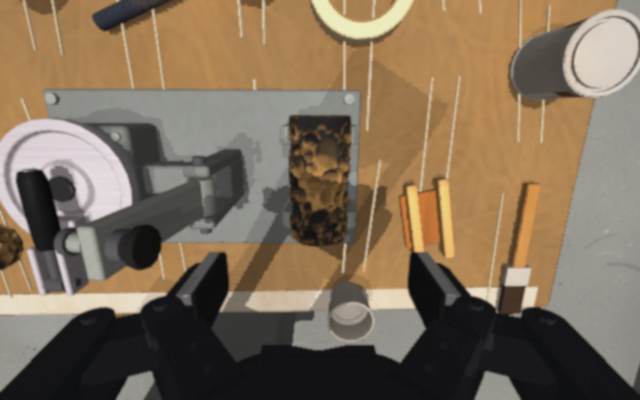

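The casting is seated: its far edge at row 116 matches the prediction of 116.6, and its width spans u 290–350. The folded grip runs from (55,250) to (32,172). I'll go over the strap to the wheel.

```bash
echo '[{"finger_gap":50,"xyz":[0,0,-40]},{"finger_gap":50,"xyz":[0,0,-20]},{"finger_gap":50,"xyz":[0,-40,0]},{"finger_gap":50,"xyz":[1,-40,0]},{"finger_gap":50,"xyz":[1,-40,0]}]' | python3 inch.py
echo '[{"finger_gap":50,"xyz":[1,-40,0]},{"finger_gap":50,"xyz":[0,-40,0]},{"finger_gap":50,"xyz":[0,-31,0]},{"finger_gap":50,"xyz":[0,0,40]},{"finger_gap":50}]' | python3 inch.py
echo '[{"finger_gap":50}]' | python3 inch.py
python3 - <<'E'
from h import *
a=env.camera("wrist")[:,:,::-1].copy();cv2.imwrite("pics/w4.png",a)
s=env.read_state();print(s["ee_pos"],s["ee_rot"])
for n,X in dict(axis=(557.3,-17.5,117),tip=(557.3+20,-19,117),hinge=(557.3-80,-17.5+5.6,117)).items():print(n,proj("wrist",np.array(X)))
E
```

```text
clock: 6.85
ee_pos: [550.8, -128.2, 277.0]
ee_rot: [-179.9, 0.2, -4.1]
contact_force: [-0.1, -0.2, -0.1]
width: 49.7
grasp_force: 0.0
clock: 7.35
ee_pos: [556.6, -16.8, 232.8]
ee_rot: [-179.9, 0.7, -3.9]
contact_force: [-1.1, 0.6, -1.4]
width: 49.7
grasp_force: 0.0
clock: 7.45
ee_pos: [559.2, -18.7, 237.4]
ee_rot: [-180.0, 0.3, -4.1]
contact_force: [-0.1, 0.4, -0.3]
width: 49.9
grasp_force: 0.0
[560.19644941 -19.2805277  238.7675056 ] [-1.79999908e+02  7.91600800e-02 -4.09500546e+00]
axis [316.13636526 196.03234574]
tip [316.18517281 173.9097658 ]
hinge [316.37317095 275.91566194]
```

View pics/w4.png

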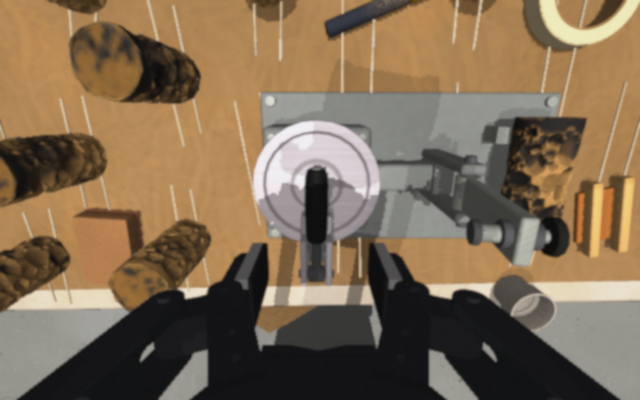

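The grip tip is at (317,168) and its axis is at u≈317, within 1 px of the prediction. I'll descend and pinch.

```bash
echo '[{"finger_gap":50,"xyz":[0,0,40]},{"finger_gap":50,"xyz":[0,0,40]},{"finger_gap":50,"xyz":[0,0,30]},{"finger_gap":50,"xyz":[0,0,17]},{"finger_gap":50}]' | python3 inch.py
echo '[{"finger_gap":50,"xyz":[0,0,8]},{"finger_gap":50},{"finger_gap":50}]' | python3 inch.py
```

```text
clock: 8.0
ee_pos: [559.4, -19.6, 110.4]
ee_rot: [-180.0, 0.2, -4.1]
contact_force: [-0.6, 0.3, 0.6]
width: 50.2
grasp_force: 0.0
clock: 8.3
ee_pos: [561.1, -19.1, 105.0]
ee_rot: [180.0, -0.1, -4.1]
contact_force: [-0.5, 0.1, 0.2]
width: 50.0
grasp_force: 0.0
```

```bash
echo '[{"finger_gap":30,"xyz":[0,0,3]},{"finger_gap":12},{"finger_gap":12},{"finger_gap":12},{"finger_gap":12}]' | python3 inch.py
```

```text
clock: 8.8
ee_pos: [560.6, -17.7, 101.2]
ee_rot: [-179.9, -0.0, -4.1]
contact_force: [1.6, 4.6, 0.6]
width: 18.1
grasp_force: 58.5
```

```bash
echo '[{"finger_gap":12,"xyz":[1.2,0,-8.8],"r":[0,6,0]},{"finger_gap":12,"xyz":[1.2,0,-8.8],"r":[0,6,0]},{"finger_gap":12,"xyz":[1.2,0,-8.8],"r":[0,6,0]},{"finger_gap":12}]' | python3 inch.py
cat >> h.py <<'E'
def crank(tcp_off=16,r=83.3):
    s=env.read_state();R=Ro.from_euler("xyz",s["ee_rot"],degrees=True)
    h=np.array([557.3-80*.9976,-17.5+80*.0698,117]);g=s["ee_pos"]+R.apply([0,0,-tcp_off])-h
    t=R.apply([0,0,1]);print("crank deg",np.degrees(np.arctan2(g[2],np.hypot(g[0],g[1])*np.sign(g[0]))).round(1),"r",np.linalg.norm(g).round(1),"tilt",np.degrees(np.arctan2(t[0],-t[2])).round(1),"joints",s["joints"].round(0),"F",s["contact_force"].round(1))
E
python3 -c "
from h import *
crank()"
```

```text
clock: 9.2
ee_pos: [560.9, -17.9, 128.8]
ee_rot: [-180.0, -18.4, -4.1]
contact_force: [4.5, 6.3, -1.5]
width: 18.0
grasp_force: 58.6
crank deg 19.0 r 83.1 tilt 18.4 joints [-16.  12. 111.   6.  40.  75.] F [ 4.5  6.3 -1.5]
```

```bash
echo '[{"finger_gap":12,"xyz":[1.2,0,-8.8],"r":[0,6,0]},{"finger_gap":12,"xyz":[1.2,0,-8.8],"r":[0,6,0]},{"finger_gap":12,"xyz":[1.2,0,-8.8],"r":[0,6,0]},{"finger_gap":12}]' | python3 inch.py
python3 -c "
from h import *
crank()"
```

```text
clock: 9.6
ee_pos: [553.6, -17.1, 152.7]
ee_rot: [-179.9, -35.6, -4.1]
contact_force: [4.7, 3.0, -2.5]
width: 18.3
grasp_force: 59.1
crank deg 36.1 r 82.8 tilt 35.6 joints [-19.   4. 125.  29.  19.  50.] F [ 4.7  3.  -2.5]
```

```bash
echo '[{"finger_gap":12,"xyz":[-1.4,0,-8.7],"r":[0,-1.5,0]},{"finger_gap":12,"xyz":[-1.4,0,-8.7],"r":[0,-1.5,0]},{"finger_gap":12,"xyz":[-3.5,0,-8],"r":[0,-1.5,0]},{"finger_gap":12,"xyz":[-3.5,0,-8],"r":[0,-1.5,0]},{"finger_gap":12}]' | python3 inch.py
python3 -c "
from h import *
crank()"
```

```text
clock: 10.1
ee_pos: [525.2, -14.7, 172.3]
ee_rot: [-179.8, -29.0, -3.9]
contact_force: [-1.9, 0.4, -10.6]
width: 17.9
grasp_force: 59.5
crank deg 60.0 r 80.0 tilt 29.0 joints [-19.   0. 121.  14.  31.  64.] F [ -1.9   0.4 -10.6]
```

```bash
echo '[{"finger_gap":12,"xyz":[-5.5,0,-8],"r":[0,-1.5,0]},{"finger_gap":12,"xyz":[-5.5,0,-7.5],"r":[0,-1.5,0]},{"finger_gap":12,"xyz":[-7.2,0,-5.5],"r":[0,-1.5,0]},{"finger_gap":12,"xyz":[-7.2,0,-5.5],"r":[0,-1.5,0]},{"finger_gap":12}]' | python3 inch.py
python3 -c "
from h import *
crank()"
echo '[{"finger_gap":12,"xyz":[-7.5,0,-3.3],"r":[0,-1,0]},{"finger_gap":12,"xyz":[-7.5,0,-3.3],"r":[0,-1,0]},{"finger_gap":12}]' | python3 inch.py
python3 -c "
from h import *
crank()"
```

```text
clock: 10.6
ee_pos: [490.6, -12.1, 183.6]
ee_rot: [-179.7, -23.0, -4.0]
contact_force: [1.2, 1.7, -17.3]
width: 17.8
grasp_force: 59.4
crank deg 85.2 r 81.7 tilt 23.0 joints [-19.  -2. 119.   9.  41.  69.] F [  1.2   1.7 -17.3]
clock: 10.9
ee_pos: [475.8, -11.4, 185.1]
ee_rot: [-179.8, -21.2, -4.0]
contact_force: [5.4, 4.2, -17.6]
width: 17.2
grasp_force: 59.2
crank deg 95.2 r 83.3 tilt 21.2 joints [-19.  -3. 119.   8.  44.  70.] F [  5.4   4.2 -17.6]
```

```bash
echo '[{"finger_gap":12,"xyz":[-3,0,-0.5]},{"finger_gap":12}]' | python3 inch.py
echo '[{"finger_gap":12,"xyz":[-3,0,-0.5]},{"finger_gap":12}]' | python3 inch.py
python3 -c "
from h import *
crank()"
```

```text
clock: 11.1
ee_pos: [473.9, -11.3, 185.0]
ee_rot: [-179.8, -21.4, -4.0]
contact_force: [8.2, 4.0, -16.7]
width: 17.2
grasp_force: 59.3
clock: 11.3
ee_pos: [471.4, -11.2, 184.9]
ee_rot: [-179.8, -21.5, -4.0]
contact_force: [7.3, 4.3, -15.5]
width: 16.8
grasp_force: 58.9
crank deg 98.3 r 83.6 tilt 21.4 joints [-19.  -4. 120.   8.  44.  69.] F [  7.3   4.3 -15.5]
```

```bash
echo '[{"finger_gap":40},{"finger_gap":50},{"finger_gap":50}]' | python3 inch.py
python3 - <<'E'
from h import *
cv2.imwrite("pics/s5.png",env.camera("side")[:,:,::-1])
cv2.imwrite("pics/w5.png",env.camera("wrist")[:,:,::-1])
b=cv2.resize(cv2.imread("pics/s5.png")[150:300,230:430],(400,300));a=cv2.resize(cv2.imread("pics/w5.png"),(400,250))
cv2.imwrite("pics/c5.png",cv2.vconcat([a,b]))
for w in(0,): 
  print(proj("side",np.array([477.5,-12,117])),proj("side",np.array([477.5,-12,217])))
crank()
E
```

```text
clock: 11.6
ee_pos: [472.2, -12.4, 187.0]
ee_rot: [-179.9, -21.6, -4.0]
contact_force: [-0.2, 0.1, -0.4]
width: 50.1
grasp_force: 0.0
[317.8251752  194.74730853] [318.50815005 160.35040761]
crank deg 97.8 r 85.3 tilt 21.5 joints [-20.  -4. 119.   8.  44.  70.] F [0.  0.4 0.6]
```

View pics/c5.png

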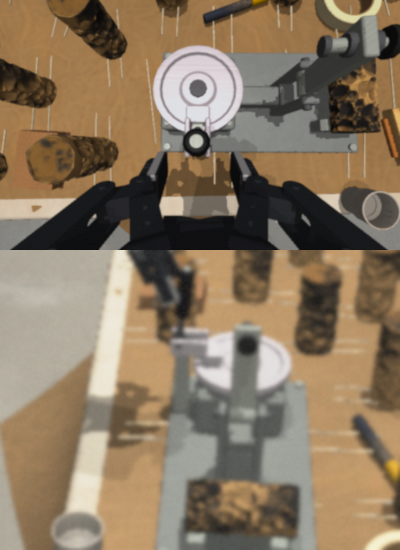

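The crank is latched upright, with the grip seen end-on at (197,140) in the composite. I'll straighten the tool around it and pinch.

```bash
echo '[{"finger_gap":50,"xyz":[3.6,0,1.4],"r":[0,-7,0]},{"finger_gap":50,"xyz":[3.7,0,0.9],"r":[0,-7,0]},{"finger_gap":50,"xyz":[3.8,0,0.5],"r":[0,-7,0]},{"finger_gap":50}]' | python3 inch.py
echo '[{"finger_gap":12},{"finger_gap":12},{"finger_gap":12},{"finger_gap":12}]' | python3 inch.py
cat >> h.py <<'E'
def wheel(rho=74,step=8,n=10,z=None):
    s=env.read_state();R=Ro.from_euler("xyz",s["ee_rot"],degrees=True);th=np.radians(-4)
    d=s["ee_pos"][:2]-[557.3,-17.5];f=np.array([[np.cos(th),np.sin(th)],[-np.sin(th),np.cos(th)]])@d
    a=np.degrees(np.arctan2(f[1],-f[0]))%360;F=s["contact_force"];Ff=np.array([[np.cos(th),np.sin(th)],[-np.sin(th),np.cos(th)]])@F[:2]
    tan=np.array([np.sin(np.radians(a)),np.cos(np.radians(a))]);rad=f/np.linalg.norm(f)
    print("a",a.round(1),"rad",np.radians(a).round(2),"rho",np.linalg.norm(f).round(1),"z",s["ee_pos"][2].round(1),"rot",s["ee_rot"].round(1),"Ftan",-(Ff@tan).round(1),"Frad",(Ff@rad).round(1),"Fz",F[2].round(1))
    cur=f
    for i in range(1,n+1):
        b=np.radians(a+i*step);t=rho*np.array([-np.cos(b),np.sin(b)]);w=np.array([[np.cos(th),-np.sin(th)],[np.sin(th),np.cos(th)]])@(t-cur);cur=t
        print(R.inv().apply([*w,0]).round(1).tolist())
    print("joints",s["joints"].round(0))
E
python3 -c "
from h import *
wheel()"
```

```text
clock: 12.1
ee_pos: [485.9, -13.4, 185.5]
ee_rot: [-179.9, -0.4, -3.9]
contact_force: [0.0, 0.2, -0.7]
width: 50.3
grasp_force: 0.0
clock: 12.5
ee_pos: [481.3, -11.7, 185.9]
ee_rot: [-179.8, -0.4, -3.9]
contact_force: [-0.5, 3.6, -2.0]
width: 18.5
grasp_force: 58.7
a 0.4 rad 0.01 rho 76.2 z 185.9 rot [-179.8   -0.4   -3.9] Ftan -3.6 Frad 0.8 Fz -2.0
[3.0, -10.3, 0.1]
[2.2, -10.1, 0.0]
[3.6, -9.7, 0.1]
[4.9, -9.1, 0.1]
[6.1, -8.3, 0.1]
[7.2, -7.4, 0.1]
[8.2, -6.3, 0.1]
[9.0, -5.1, 0.1]
[9.6, -3.8, 0.1]
[10.0, -2.4, 0.1]
joints [-15.  10. 101.   0.  69.  79.]
```

```bash
echo '[{"finger_gap":12,"xyz":[0.7,-10.3,0]},{"finger_gap":12,"xyz":[2.2,-10.2,0]},{"finger_gap":12,"xyz":[3.6,-9.8,0]},{"finger_gap":12}]' | python3 inch.py
python3 -c "
from h import *
wheel(75)"
```

```text
clock: 12.9
ee_pos: [489.7, 17.4, 185.8]
ee_rot: [-180.0, -0.3, -3.9]
contact_force: [-3.2, -2.2, 0.6]
width: 18.4
grasp_force: 59.5
a 23.3 rad 0.41 rho 76.0 z 185.8 rot [-180.    -0.3   -3.9] Ftan 3.4 Frad 1.8 Fz 0.6
[5.7, -8.9, 0.0]
[6.1, -8.5, 0.0]
[7.2, -7.6, 0.0]
[8.2, -6.5, 0.0]
[9.0, -5.3, 0.1]
[9.7, -4.0, 0.1]
[10.1, -2.6, 0.1]
[10.4, -1.2, 0.1]
[10.5, 0.3, 0.1]
[10.3, 1.7, 0.1]
joints [-11.  11. 100.   0.  69.  83.]
```

Working well, the wheel turns with only a few N.

```bash
echo '[{"finger_gap":12,"xyz":[5,-9.2,0]},{"finger_gap":12,"xyz":[6.1,-8.5,0]},{"finger_gap":12,"xyz":[7.2,-7.6,0]},{"finger_gap":12,"xyz":[8.2,-6.5,0]},{"finger_gap":12,"xyz":[9,-5.3,0]}]' | python3 inch.py
echo '[{"finger_gap":12,"xyz":[9.7,-4,0]},{"finger_gap":12,"xyz":[10.1,-2.6,0]},{"finger_gap":12,"xyz":[10.4,-1.2,0]},{"finger_gap":12}]' | python3 inch.py
python3 -c "
from h import *
wheel(75.5,8,12)"
```

```text
clock: 13.4
ee_pos: [526.0, 53.1, 185.8]
ee_rot: [-179.8, -0.1, -3.9]
contact_force: [-10.2, 1.0, 4.3]
width: 18.4
grasp_force: 60.7
clock: 13.8
ee_pos: [559.1, 59.9, 185.9]
ee_rot: [-179.6, -0.3, -3.9]
contact_force: [-3.4, 6.2, -1.3]
width: 18.3
grasp_force: 61.6
a 87.3 rad 1.52 rho 77.4 z 185.9 rot [-179.6   -0.3   -3.9] Ftan 3.5 Frad 6.2 Fz -1.3
[10.6, 2.2, 0.0]
[10.4, 1.7, 0.0]
[10.1, 3.1, 0.0]
[9.5, 4.5, 0.0]
[8.8, 5.8, 0.0]
[7.9, 7.0, -0.0]
[6.9, 8.0, -0.0]
[5.7, 8.9, -0.0]
[4.4, 9.6, -0.0]
[3.0, 10.1, -0.0]
[1.6, 10.4, -0.1]
[0.1, 10.5, -0.1]
joints [-5. 18. 90.  0. 71. 88.]
```

```bash
echo '[{"finger_gap":12,"xyz":[10.7,1,0]},{"finger_gap":12,"xyz":[10.6,1.7,0]},{"finger_gap":12,"xyz":[10.2,3.1,0]},{"finger_gap":12,"xyz":[9.7,4.5,0]},{"finger_gap":12,"xyz":[9,5.8,0]}]' | python3 inch.py
echo '[{"finger_gap":12,"xyz":[8,7,0]},{"finger_gap":12,"xyz":[7,8,0]},{"finger_gap":12,"xyz":[5.7,8.9,0]},{"finger_gap":12}]' | python3 inch.py
python3 -c "
from h import *
wheel(76,8,12)"
```

```text
clock: 14.3
ee_pos: [607.7, 41.2, 185.9]
ee_rot: [-179.6, -0.3, -3.9]
contact_force: [-2.4, 7.5, -2.6]
width: 18.5
grasp_force: 60.4
clock: 14.7
ee_pos: [628.0, 13.5, 185.9]
ee_rot: [-179.7, -0.4, -4.0]
contact_force: [1.2, 2.6, -5.8]
width: 18.1
grasp_force: 59.4
a 152.3 rad 2.66 rho 77.2 z 185.9 rot [-179.7   -0.4   -4. ] Ftan 1.9 Frad 2.1 Fz -5.8
[3.2, 10.2, -0.0]
[2.9, 10.2, -0.0]
[1.4, 10.5, -0.0]
[-0.1, 10.6, -0.0]
[-1.5, 10.5, -0.1]
[-3.0, 10.2, -0.1]
[-4.4, 9.7, -0.1]
[-5.7, 9.0, -0.1]
[-6.9, 8.1, -0.1]
[-7.9, 7.0, -0.1]
[-8.8, 5.9, -0.1]
[-9.6, 4.6, -0.1]
joints [-9. 24. 81.  0. 75. 85.]
```

```bash
echo '[{"finger_gap":12,"xyz":[3.8,9.9,0]},{"finger_gap":12,"xyz":[2.9,10.2,0]},{"finger_gap":12,"xyz":[1.4,10.5,0]},{"finger_gap":12,"xyz":[0,10.6,0]},{"finger_gap":12}]' | python3 inch.py
python3 -c "
from h import *
wheel(76.5,8,8)"
```

```text
clock: 15.2
ee_pos: [633.3, -29.1, 186.0]
ee_rot: [-179.8, -0.5, -4.0]
contact_force: [3.9, 1.3, -8.4]
width: 18.3
grasp_force: 59.1
a 184.7 rad 3.22 rho 76.9 z 186.0 rot [-179.8   -0.5   -4. ] Ftan 1.9 Frad 3.7 Fz -8.4
[-2.0, 10.5, -0.0]
[-3.1, 10.2, -0.1]
[-4.5, 9.7, -0.1]
[-5.8, 9.0, -0.1]
[-7.0, 8.1, -0.1]
[-8.0, 7.0, -0.1]
[-8.9, 5.9, -0.1]
[-9.6, 4.6, -0.1]
joints [-13.  25.  80.   0.  75.  81.]
```

```bash
echo '[{"finger_gap":12,"xyz":[-1.5,10.5,0]},{"finger_gap":12,"xyz":[-3,10.2,0]},{"finger_gap":12,"xyz":[-4.5,9.7,0]},{"finger_gap":12}]' | python3 inch.py
python3 -c "
from h import *
wheel(76.5,4,8)"
```

```text
clock: 15.6
ee_pos: [622.0, -59.3, 186.0]
ee_rot: [-179.9, -0.5, -4.0]
contact_force: [4.5, -0.3, -11.0]
width: 18.4
grasp_force: 59.0
a 208.9 rad 3.65 rho 77.0 z 186.0 rot [-179.9   -0.5   -4. ] Ftan 2.2 Frad 4.0 Fz -11.0
[-3.2, 4.3, -0.0]
[-3.1, 4.4, -0.0]
[-3.4, 4.2, -0.0]
[-3.6, 3.9, -0.0]
[-3.9, 3.6, -0.0]
[-4.1, 3.4, -0.0]
[-4.4, 3.1, -0.0]
[-4.6, 2.8, -0.0]
joints [-16.  24.  81.   0.  74.  78.]
```

```bash
echo '[{"finger_gap":12,"xyz":[-2.7,4.6,0]},{"finger_gap":12,"xyz":[-3,4.4,0]},{"finger_gap":12,"xyz":[-3.4,4.2,0]},{"finger_gap":12,"xyz":[-3.6,3.9,0]},{"finger_gap":12}]' | python3 inch.py
python3 -c "
from h import *
wheel(77,2,4)"
echo '[{"finger_gap":12,"xyz":[-1.9,1.8,0]},{"finger_gap":12,"xyz":[-1.9,1.8,0]},{"finger_gap":12}]' | python3 inch.py
python3 -c "
from h import *
wheel(77,2,10)"
```

```text
clock: 16.1
ee_pos: [608.2, -75.0, 186.1]
ee_rot: [-179.9, -0.5, -3.9]
contact_force: [4.6, 0.2, -9.9]
width: 18.3
grasp_force: 59.0
a 224.5 rad 3.92 rho 76.8 z 186.1 rot [-179.9   -0.5   -3.9] Ftan 3.6 Frad 2.9 Fz -9.9
[-1.8, 2.0, -0.0]
[-2.0, 1.8, -0.0]
[-2.0, 1.7, -0.0]
[-2.1, 1.7, -0.0]
joints [-18.  23.  83.   0.  74.  76.]
clock: 16.4
ee_pos: [604.5, -78.1, 186.1]
ee_rot: [-179.9, -0.5, -3.9]
contact_force: [5.4, 0.2, -10.1]
width: 18.3
grasp_force: 59.0
a 228.1 rad 3.98 rho 76.8 z 186.1 rot [-179.9   -0.5   -3.9] Ftan 4.4 Frad 3.2 Fz -10.1
[-1.9, 1.9, -0.0]
[-2.1, 1.7, -0.0]
[-2.2, 1.6, -0.0]
[-2.2, 1.5, -0.0]
[-2.3, 1.5, -0.0]
[-2.3, 1.4, -0.0]
[-2.4, 1.3, -0.0]
[-2.4, 1.2, -0.0]
[-2.4, 1.1, -0.0]
[-2.5, 1.0, -0.0]
joints [-18.  22.  84.   0.  74.  76.]
```

```bash
W(){ python3 -c "
from h import *
wheel(77,2,2)" | grep a; }
echo '[{"finger_gap":12,"xyz":[-2,1.8,0]},{"finger_gap":12,"xyz":[-2.1,1.7,0]},{"finger_gap":12}]' | python3 inch.py >/dev/null; W
echo '[{"finger_gap":12,"xyz":[-2.2,1.6,0]},{"finger_gap":12}]' | python3 inch.py>/dev/null; W
echo '[{"finger_gap":12,"xyz":[-2.2,1.5,0]},{"finger_gap":12}]' | python3 inch.py >/dev/null; W
```

```text
a 232.2 rad 4.05 rho 77.0 z 186.1 rot [-179.9   -0.5   -3.9] Ftan 4.7 Frad 3.3 Fz -9.4
a 234.2 rad 4.09 rho 77.0 z 186.1 rot [-179.9   -0.5   -3.9] Ftan 5.1 Frad 3.3 Fz -9.9
a 236.2 rad 4.12 rho 77.1 z 186.1 rot [-179.9   -0.5   -3.9] Ftan 5.0 Frad 3.3 Fz -9.1
```

```bash
W(){ python3 -c "
from h import *
wheel(77,2,2)" | grep a; }
echo '[{"finger_gap":12,"xyz":[-2.3,1.4,0]},{"finger_gap":12}]' | python3 inch.py >/dev/null; W
echo '[{"finger_gap":12,"xyz":[-2.3,1.3,0]},{"finger_gap":12}]' | python3 inch.py>/dev/null; W
echo '[{"finger_gap":12,"xyz":[-2.4,1.2,0]},{"finger_gap":12}]' | python3 inch.py >/dev/null; W
```

```text
a 238.2 rad 4.16 rho 77.1 z 186.1 rot [-180.    -0.5   -3.9] Ftan 4.4 Frad 4.3 Fz -10.0
a 240.2 rad 4.19 rho 77.2 z 186.1 rot [-180.    -0.5   -3.9] Ftan 3.9 Frad 3.6 Fz -9.7
a 242.2 rad 4.23 rho 77.2 z 186.1 rot [-180.    -0.5   -3.9] Ftan 4.4 Frad 3.7 Fz -10.7
```

```bash
W(){ python3 -c "
from h import *
wheel(77,2,2)" | grep a; }
echo '[{"finger_gap":12,"xyz":[-2.4,1.1,0]},{"finger_gap":12}]' | python3 inch.py >/dev/null; W
echo '[{"finger_gap":12,"xyz":[-2.5,1.1,0]},{"finger_gap":12}]' | python3 inch.py>/dev/null; W
echo '[{"finger_gap":12,"xyz":[-2.5,1,0]},{"finger_gap":12}]' | python3 inch.py >/dev/null; W
```

```text
a 244.2 rad 4.26 rho 77.2 z 186.1 rot [-180.    -0.5   -3.9] Ftan 5.0 Frad 4.1 Fz -11.0
a 246.2 rad 4.3 rho 77.3 z 186.1 rot [180.   -0.5  -3.9] Ftan 4.6 Frad 3.8 Fz -10.4
a 248.2 rad 4.33 rho 77.3 z 186.1 rot [180.   -0.5  -3.9] Ftan 4.5 Frad 2.2 Fz -10.7
```

```bash
W(){ python3 -c "
from h import *
wheel(77,2,2)" | grep a; }
echo '[{"finger_gap":12,"xyz":[-2.5,0.9,0]},{"finger_gap":12}]' | python3 inch.py >/dev/null; W
echo '[{"finger_gap":12,"xyz":[-2.5,0.8,0]},{"finger_gap":12}]' | python3 inch.py>/dev/null; W
echo '[{"finger_gap":12,"xyz":[-2.6,0.7,0]},{"finger_gap":12}]' | python3 inch.py >/dev/null; W
```

```text
a 249.8 rad 4.36 rho 77.3 z 186.1 rot [180.   -0.6  -3.9] Ftan 6.8 Frad 4.5 Fz -11.0
a 251.3 rad 4.39 rho 77.3 z 186.1 rot [-180.    -0.7   -3.9] Ftan 8.4 Frad 3.4 Fz -13.6
a 252.9 rad 4.41 rho 76.9 z 186.0 rot [-180.    -0.7   -3.9] Ftan 11.8 Frad 3.2 Fz -13.2
```

```bash
W(){ python3 -c "
from h import *
wheel(77,2,2)" | grep a; }
echo '[{"finger_gap":12,"xyz":[-1.6,0.4,0]},{"finger_gap":12},{"finger_gap":12}]' | python3 inch.py >/dev/null; W
```

```text
a 253.9 rad 4.43 rho 76.6 z 186.0 rot [-179.9   -0.7   -3.9] Ftan 12.0 Frad 0.7 Fz -13.8
```

```bash
echo '[{"finger_gap":25},{"finger_gap":40},{"finger_gap":45},{"finger_gap":45,"xyz":[0,0,-20]},{"finger_gap":45,"xyz":[0,0,-40]}]' | python3 inch.py
echo '[{"finger_gap":45,"xyz":[0,0,-30]},{"finger_gap":45,"xyz":[-40,0,0]},{"finger_gap":45,"xyz":[-30,0,0]},{"finger_gap":45},{"finger_gap":45}]' | python3 inch.py
python3 - <<'E'
from h import *
a=env.camera("wrist")[:,:,::-1];cv2.imwrite("pics/s6.png",env.camera("side")[:,:,::-1])
b=cv2.resize(cv2.imread("pics/s6.png")[140:340,230:430],(340,340))
cv2.imwrite("pics/c6.png",cv2.hconcat([cv2.resize(a,(456,285)),b[30:315]]))
for r in(4.3,4.43):
  p=[557.3-74*np.cos(r)*.9976+.0698*74*np.sin(r),-17.5+74*np.cos(r)*.0698+74*np.sin(r),217];print(r,proj("wrist",np.array(p))*.7125)
E
```

```text
clock: 19.7
ee_pos: [568.0, -92.0, 244.1]
ee_rot: [-179.8, 0.0, -4.0]
contact_force: [1.6, 0.2, 0.7]
width: 45.0
grasp_force: 0.0
clock: 20.2
ee_pos: [500.0, -87.9, 276.7]
ee_rot: [-179.9, -0.5, -4.0]
contact_force: [0.9, -0.0, 0.3]
width: 44.9
grasp_force: 0.0
4.3 [219.46306783  66.78685607]
4.43 [223.26409718  77.6312791 ]
```

View pics/c6.png

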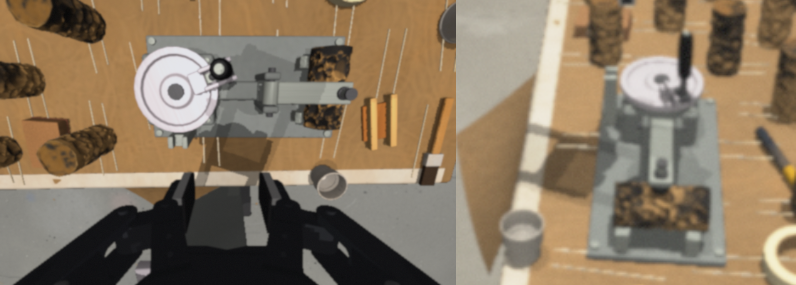

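The crank is upright at (221,70), the strap lies over the casting, and the cup and block are untouched. To see whether the wheel backed off on release, I'll measure the grip angle relative to the hub with the arm settled.

Run:
```python
from h import *
env.camera("wrist");env.camera("wrist")
m=env.camera_model("wrist");a=env.camera("wrist")[:,:,::-1].copy();cv2.imwrite("pics/w7.png",a)
g=cv2.cvtColor(a,cv2.COLOR_BGR2GRAY)
mk=(g<45).astype(np.uint8)
n,l,st,ce=cv2.connectedComponentsWithStats(mk[60:200,180:360])
for i in range(1,n):
    if st[i,4]>40:print("dark",(st[i]+[180,60,0,0,0]).tolist(),ce[i]+[180,60])
c=cv2.HoughCircles(cv2.medianBlur(g,3),cv2.HOUGH_GRADIENT,1,100,param1=100,param2=30,minRadius=45,maxRadius=75);print("wheel",c[0][:2] if c is not None else None)
print("pred wheel ctr",proj("wrist",np.array([557.3,-17.5,90])))
# base plate corners predicted
for p in((650.1,41.3,12),(626,-300.1,12),(450.2,-284.6,12)):print(proj("wrist",np.array(p)).round(0))
for r in(4.25,4.3,4.35,4.4,4.45):
  for rr,z in((73,217),):
   p=[557.3-rr*np.cos(r)*.9976+.0698*rr*np.sin(r),-17.5+rr*np.cos(r)*.0698+rr*np.sin(r),z];print(r,proj("wrist",np.array(p)).round(1))
cv2.imwrite("pics/c7.png",cv2.resize(a[40:200,170:360],None,fx=4,fy=4)[:600,:760])
```

```text
dark [295, 83, 32, 31, 446] [312.01121076  99.15695067]
wheel [[242.5 121.5  55.7]]
pred wheel ctr [247.16895653 130.19437461]
[203.  51.]
[487.  52.]
[465. 193.]
4.25 [304.3  88.5]
4.3 [306.8  94.2]
4.35 [309.1  99.9]
4.4 [311.1 105.7]
4.45 [312.8 111.6]
```

View pics/c7.png

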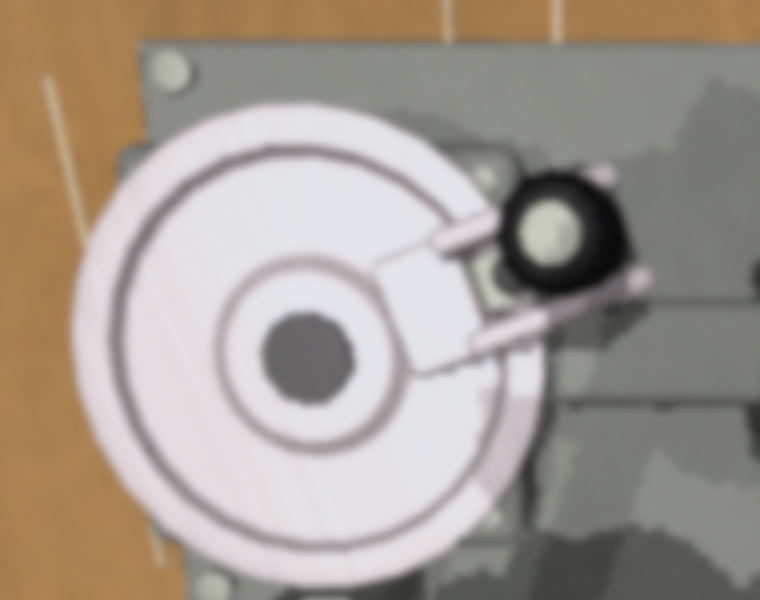

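The end cap is at about (307.5,98.2) and the hub matches its prediction, so the wheel stands at about 4.33 rad. The tool read 4.43 before release, so the wheel may have backed off or the grip may have slid in the pads. I'll regrip and feel whether the pad still bears.

```bash
python3 -c "
from h import *
print(rel([580,-88.5,277],[180,0,-4]))"
```

```text
(array([79. , -4.8, -1. ]), array([-0.1, -0.4,  0.1]))
```

```bash
echo '[{"finger_gap":45,"xyz":[40,-2.4,0]},{"finger_gap":45,"xyz":[39,-2.4,0]},{"finger_gap":45},{"finger_gap":45,"xyz":[0,0,40]},{"finger_gap":45,"xyz":[0,0,30]}]' | python3 inch.py
echo '[{"finger_gap":45,"xyz":[0,0,21]},{"finger_gap":45},{"finger_gap":45}]' | python3 inch.py
echo '[{"finger_gap":12},{"finger_gap":12},{"finger_gap":12},{"finger_gap":12}]' | python3 inch.py
python3 -c "
from h import *
wheel(77,2,3)"
```

```text
clock: 20.95
ee_pos: [579.8, -88.1, 204.6]
ee_rot: [-179.9, -0.4, -3.9]
contact_force: [0.1, 0.4, -0.1]
width: 45.4
grasp_force: 0.0
clock: 21.25
ee_pos: [580.0, -88.2, 185.4]
ee_rot: [-179.9, -0.4, -3.9]
contact_force: [0.8, 0.2, 0.7]
width: 44.7
grasp_force: 0.0
clock: 21.65
ee_pos: [581.4, -89.4, 187.3]
ee_rot: [180.0, -0.6, -3.9]
contact_force: [0.1, -3.4, 5.5]
width: 18.4
grasp_force: 58.6
a 247.5 rad 4.32 rho 75.8 z 187.3 rot [180.   -0.6  -3.9] Ftan -1.0 Frad 3.2 Fz 5.5
[-2.0, 2.1, -0.0]
[-2.5, 0.9, -0.0]
[-2.6, 0.8, -0.0]
joints [-20.  20.  87.   0.  72.  74.]
```

Now push on in small tangential steps and watch the force.

```bash
W(){ python3 -c "
from h import *
wheel(77,2,2)" | grep a; }
echo '[{"finger_gap":12,"xyz":[-1.2,0.5,0]},{"finger_gap":12}]' | python3 inch.py >/dev/null; W
echo '[{"finger_gap":12,"xyz":[-1.2,0.5,0]},{"finger_gap":12}]' | python3 inch.py>/dev/null; W
```

```text
a 247.9 rad 4.33 rho 75.7 z 187.3 rot [-180.    -0.7   -3.9] Ftan 3.8 Frad 3.5 Fz 6.0
a 248.2 rad 4.33 rho 75.7 z 187.3 rot [-179.9   -0.8   -3.9] Ftan 6.6 Frad 2.8 Fz 4.5
```

```bash
W(){ python3 -c "
from h import *
wheel(77,2,2)" | grep a; }
echo '[{"finger_gap":12,"xyz":[-1.2,0.5,0]},{"finger_gap":12}]' | python3 inch.py >/dev/null; W
echo '[{"finger_gap":12,"xyz":[-1.2,0.5,0]},{"finger_gap":12}]' | python3 inch.py>/dev/null; W
```

```text
a 248.5 rad 4.34 rho 75.6 z 187.3 rot [-179.9   -0.9   -3.9] Ftan 8.4 Frad 2.4 Fz 3.9
a 249.1 rad 4.35 rho 75.6 z 187.3 rot [-179.9   -1.    -3.9] Ftan 11.0 Frad 2.5 Fz 3.2
```

The force climbs well past the free 5 N straight away, so the clamp held. One more step, then release and retreat.

```bash
echo '[{"finger_gap":12,"xyz":[-1.2,0.5,0]},{"finger_gap":12},{"finger_gap":12}]' | python3 inch.py
python3 -c "
from h import *
wheel(77,2,1)" | grep a
echo '[{"finger_gap":25},{"finger_gap":40},{"finger_gap":45},{"finger_gap":45,"xyz":[0,0,-20]},{"finger_gap":45,"xyz":[0,0,-40]}]' | python3 inch.py
echo '[{"finger_gap":45,"xyz":[0,0,-40]},{"finger_gap":45,"xyz":[-40,0,0]},{"finger_gap":45,"xyz":[-40,0,0]},{"finger_gap":45},{"finger_gap":45}]' | python3 inch.py
python3 - <<'E'
from h import *
env.camera("wrist")
a=env.camera("wrist")[:,:,::-1].copy();cv2.imwrite("pics/w8.png",a);g=cv2.cvtColor(a,cv2.COLOR_BGR2GRAY)
n,l,st,ce=cv2.connectedComponentsWithStats((g<45).astype(np.uint8)[60:200,180:360])
for i in range(1,n):
    if st[i,4]>40:print("dark",(st[i]+[180,60,0,0,0]).tolist(),ce[i]+[180,60])
for r in(4.25,4.3,4.35,4.4,4.45):
   p=[557.3-73*np.cos(r)*.9976+.0698*73*np.sin(r),-17.5+73*np.cos(r)*.0698+73*np.sin(r),217];print(r,proj("wrist",np.array(p)).round(1))
E
```

```text
clock: 22.75
ee_pos: [578.4, -90.2, 187.4]
ee_rot: [-179.9, -1.0, -3.9]
contact_force: [11.3, 1.4, 2.4]
width: 18.7
grasp_force: 58.2
a 249.8 rad 4.36 rho 75.7 z 187.4 rot [-179.9   -1.    -3.9] Ftan 11.3 Frad 1.9 Fz 2.4
clock: 23.25
ee_pos: [570.7, -89.5, 241.8]
ee_rot: [-179.7, 0.1, -4.0]
contact_force: [1.5, -0.3, 0.6]
width: 44.7
grasp_force: 0.0
clock: 23.75
ee_pos: [492.6, -84.8, 284.8]
ee_rot: [-179.9, -0.4, -4.0]
contact_force: [0.7, 0.1, 0.2]
width: 44.9
grasp_force: 0.0
dark [300, 73, 29, 30, 418] [315.49760766  89.44258373]
4.25 [308.3  77.8]
4.3 [310.7  83.4]
4.35 [312.9  89. ]
4.4 [314.8  94.6]
4.45 [316.4 100.3]
```

```bash
python3 -c "
from workcell import env
print(env.finish_job())"
```

```text
the job is handed in; nothing more can be done
None
```

The job is handed in at about 24 s: the casting lies in the V, the crank is latched upright, and the strap pad bears on the casting (about 13 N estimated from the grip force before release). The robot is clear, and I saw no disturbance of the flow cup or sanding block; the judge's verdict was not shown.

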